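Press a paint tin's lid home

TASK

One of the two big paint tins has had its lid only laid in the mouth, so that it stands proud all round. Close it where it stands: with the fingertips press gently on the lid's rim, on one side and then on the other, until it is fully home all round, without pressing on the thin middle panel, which dents. Lift and shift nothing, leave the closed tin and everything else on the bench alone, and withdraw.

Things in the scene. Friction and masses are not known exactly. Their poses are not given: they have to be found in the camera images.
- open_tin: the one-litre paint tin to be closed: upright bare-steel cylinder with a plain pale label, 108 mm diameter, 122 mm high to the top of its ring, about 0.9 kg, standing loose on the bench. Origin: centre of its underside; z up.
- side_a (a joint): how far side a of the open tin's lid stands up, rad: the lid turns about the point of its rim straight across (98 mm away), so 0.10 is 10 mm proud; 0 is fully home. At the start 0.08 to 0.14. Stiff (a press fit): the side goes down under about 5 N pressed at that edge (about 10 N on the rim half-way between the two sides, which moves both), stays where it is left, and stops firmly at 0.
- side_b (a joint): the same for side b, the far side of the lid from side a, independent of side a. 0 is fully home; at the start 0.08 to 0.14.
- rim_a (a point): the point to press on side a: top of the lid's rim, 4 mm in from the lid's outer edge. It moves with the lid; when home it is 125 mm above the tin's underside. The rim is a flat steel ring of 98 mm outer and 72 mm inner diameter, 3 mm thick; when home it lies on the tin's ring and stands 3 mm above it.
- rim_b (a point): the same on side b, straight across the lid from rim_a.
- lid_center (a point): centre of the lid, level with the top of its rim.
- lid_panel: the lid's thin middle panel, 72 mm diameter, 5 mm below the top of the rim: not to be pressed. Origin: centre of the lid, level with the underside of the rim.
- closed_tin: the other one-litre tin, of the same make and size, its lid fully home (rim top 125 mm high): not to be touched. Origin: centre of its underside. Its centre is at least 150 mm from the open tin's.
- small_tin: a small printed paint tin, 77 mm diameter and 77 mm high, behind the two: not to be disturbed. Origin: centre of its underside.
- brush: a flat paint brush with a wooden handle, 185 mm long, 15 mm high, lying to the right of the tins: not to be disturbed. Origin: centre of its underside.
- screwdriver: a screwdriver, 178 mm long, 29 mm high, lying to the left of the tins: not to be disturbed. Origin: centre of its underside.

How it is judged:
By the outcome, as a careful person would: the job done as asked, in the order asked, and still so for the second after the job is handed in, with the robot touching nothing.
It also fails if it takes over 35 s, if anything falls off the work surface, if the arm or the gripper's body presses on something with over 40 N, if the wrist force passes 120 N, or if a joint passes its speed limit or range.

ROBOT

A 6-joint arm with a two-finger parallel gripper is mounted at the origin on a cart in front of the work surface, level with it; the furniture and walls round the work are solid. World frame = base frame: x ahead of the robot, y to its left, z up, the work surface at z = 0. Lengths are in m, angles in rad, forces in N, time in s.
With the tool pointing down it reaches from about 0.35 to 0.775 m from the base axis. Payload 7.3 kg.
Tool frame: the origin (TCP) lies at the very end of the fingers, on their centre line; the grasp point (between the pads) lies 19 mm behind it; z points along the fingers, y is the line along which they close (so a half turn about z gives the same grasp; the last joint's range is limited). The gripper opens to 92 mm and grips with 3 to 60 N. Pads are 19 mm wide; open, the fingers measure 130 mm over their backs; the gripper's body (75 mm by 190 mm) begins 47 mm behind the grasp point.
Start: joints at [-1.255, 0.342, 1.524, -0, 1.275, -0.146], TCP at [0.234, -0.47, 0.189] pointing down, gripper open.
Joint ranges: [-2.53, 2.53], [-0.77, 2.02], [0.04, 2.7], [-1, 4.14], [0.28, 2.66], [-3.11, 3.11]. Speed limits (rad/s): [2.57, 2.57, 3.14, 3.14, 3.14, 3.14].

INTERFACE

Orientations are given as [roll, pitch, yaw] about the fixed x, y, z axes, in that order (R = Rz(yaw) Ry(pitch) Rx(roll)).
In Python, from cell import robot gives the robot as it stands. The module is installed in compiled form; this text tells all that it offers.
- The arm moves only by the tool arm_command, never from a script. Its argument "moves" is a list of rows, each a list of 3 entries, a list of its own where there are three numbers: the shift along the tool's x, y, z in m, then the turn, a rotation vector about the tool's x, y, z in rad, then the finger opening in m, from 0 to 0.0918. In form: [[[dx, dy, dz], [ax, ay, az], claw], ...]. A call has exactly 5 rows; each row is the pose to reach, as a shift and turn from the pose commanded when the call began, along the tool's axes at that moment; what a row does not reach only later rows make up. A row lasts 1/10 s, in which the tool goes at most 50 mm and 8.59 degrees, less where a joint would pass 70% of its speed; a pose out of reach is approached as far as the arm can. A call with a gripper value outside its range is refused whole. The fingers move at their own pace and stop on an object; "squeeze" is the grip in N (left out, the last holds). Time passes only in rows, so rows that repeat a pose let the fingers close, or fill a call up. It gives the time, the measured TCP pose, the force, the opening and the grip force at its end, in the units of the state.
- robot.observe(): the state, without advancing time (a new reading comes with each control period).
- robot.read_camera(name): name is "side" or "top" or "wrist"; returns the picture (480x640x3 uint8, red, green, blue); there is no depth.
- robot.camera_model(name): a dict with "fx", "fy", "cx", "cy" (pixels), "R" (3x3) and "t" (3): a world point X has camera coordinates R X + t. Camera axes: x right, y down, z forward; pixel columns grow to the right and rows downward; lengths in m; the calibration is good to about 2 mm. The wrist camera is an equidistant fisheye: a pixel r from the principal point sees the ray r / f radians off the axis. A picture is of the moment at which its call begins: read the wrist's pose just before it. camera_model takes no time and is no camera call; for the wrist camera it gives the pose at the moment of the call.
- robot.hand_in(): hands the job in; it is judged then, once.
The state is a dict: "time": time; "qpos": joint angles; "qvel": joint speeds; "joint_efforts": joint torques, N m; "tool_pos": TCP position; "tool_rot": TCP orientation; "contact_force": force on the tool from outside, world axes, zero at the start; "torque": the same for the moment, N m; "opening": finger opening in m; "grip_force": force on a finger pad.
Only numpy, scipy, OpenCV 4.12 (cv2) and the standard library are available. Lean on these libraries where they do the work, as an engineer would, in place of code of your own. Each camera call takes 0.05 s, during which the arm holds its last target. There are 200 camera calls.

## Working session

There is one attempt and no reset: what is moved stays moved. The work goes in short steps, Python scripts to look and compute and a tool call to move; the robot and the scene stay as the last step left them, time stands still between calls to the robot, and variables do not carry over. Pictures are saved under pics/ and viewed, at most 10 in all, crops included, and the job is handed in when it is done.

Besides the shell and the picture viewer there is one more tool, called after ">>>" as name(argument=value, ...) on one line, values as JSON. arm_command: Moves the arm, as the interface text tells. Its arguments: {"type":"object","properties":{"moves":{"type":"array"},"squeeze":{"type":"number"}},"required":["moves"]}

```bash
mkdir -p pics; python3 - <<'E'
from cell import robot
import cv2,numpy as np
for n in("side","top"):
    im=robot.read_camera(n); cv2.imwrite(f"pics/{n}0.png",im[:,:,::-1]); m=robot.camera_model(n)
    print(n,m["fx"],m["cx"],m["cy"],np.round(m["R"],3).tolist(),np.round(m["t"],3), np.round(-m["R"].T@m["t"],3))
s=robot.observe();print(s["time"],s["tool_pos"],s["tool_rot"],s["opening"])
E
```

```text
side 447.08780909664983 314.82408973333395 239.66169505767613 [[-1.0, 0.015, 0.001], [0.007, 0.491, -0.871], [-0.013, -0.871, -0.491]] [0.56  0.062 1.186] [0.575 0.994 0.636]
top 450.62089743078883 321.2326765009716 241.42241413615614 [[0.017, -1.0, 0.017], [-0.996, -0.018, -0.093], [0.093, -0.015, -0.996]] [0.014 0.54  1.227] [0.423 0.043 1.271]
0.1 [ 0.23380433 -0.46961928  0.1888214 ] [-3.14026715e+00 -1.87427096e-04  4.61801022e-01] 0.0916222215479052
```

View pics/top0.png

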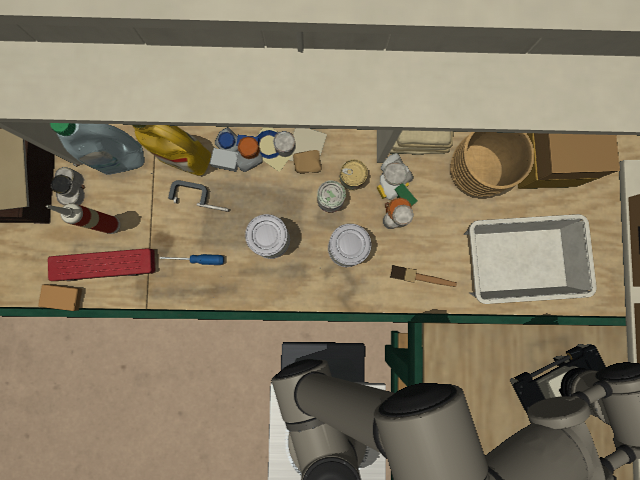

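View pics/side0.png

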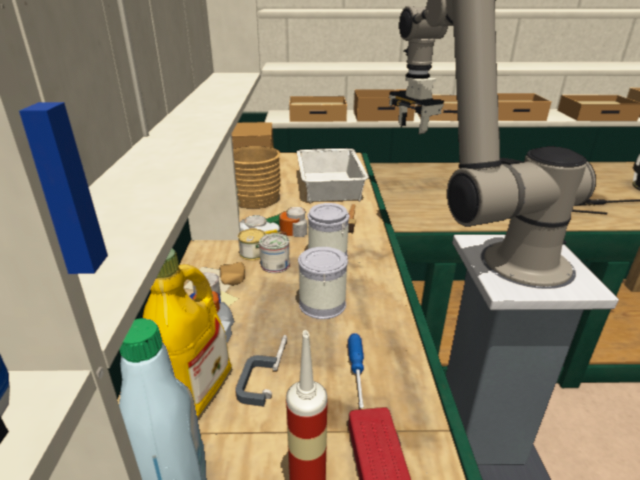

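The top view shows two big tins at about (267,236) and (350,244), and the side view shows them at (323,282) and (328,230). I'll zoom in to see which lid stands proud.

```bash
cat > h.py <<'E'
import numpy as np
from cell import robot
def onplane(m,u,v,z):
    d=m["R"].T@np.array([(u-m["cx"])/m["fx"],(v-m["cy"])/m["fy"],1]); c=-m["R"].T@m["t"]
    return c+d*(z-c[2])/d[2]
def proj(m,X):
    p=m["R"]@np.array(X)+m["t"]; return np.round([m["fx"]*p[0]/p[2]+m["cx"],m["fy"]*p[1]/p[2]+m["cy"]],1)
E
python3 - <<'E'
import cv2,numpy as np
from h import *
t=cv2.imread("pics/top0.png");s=cv2.imread("pics/side0.png")
A=cv2.resize(t[205:275,235:385],(800,373),interpolation=cv2.INTER_CUBIC)
B=cv2.resize(s[195:325,285:365],(369,600),interpolation=cv2.INTER_CUBIC)
cv2.imwrite("pics/topc.png",A);cv2.imwrite("pics/sidec.png",B)
m=robot.camera_model("top");ms=robot.camera_model("side")
for u,v in((267,236),(350,244)):
    p=onplane(m,u,v,.13);print(p,proj(ms,p))
E
```

```text
[0.54104279 0.16332573 0.13      ] [324.7 254.6]
[ 0.52445202 -0.04799572  0.13      ] [328.4 212. ]
```

View pics/topc.png

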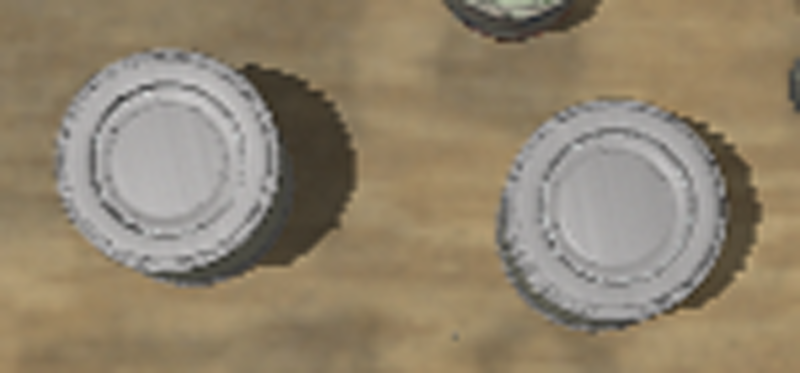

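View pics/sidec.png

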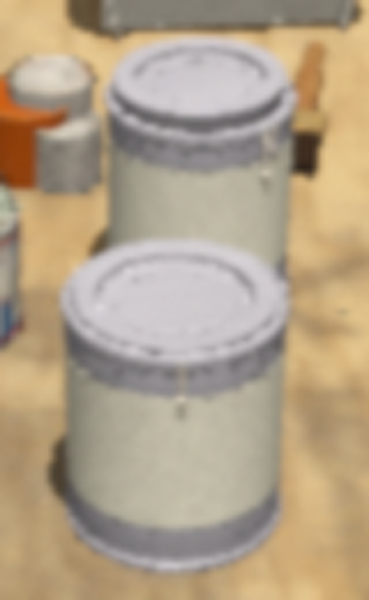

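The far tin in the side view (top crop (615,215), world about (0.525, -0.048)) is the open one: its lid stands above the ring. Next I'll compute a move to a close look above it.

```bash
cat >> h.py <<'E'
from scipy.spatial.transform import Rotation as Ro
def rel(X,yaw,prev=None):
    s=robot.observe(); R=Ro.from_euler("xyz",s["tool_rot"]); 
    print("shift",np.round(R.inv().apply(np.array(X)-s["tool_pos"]),4),"turn",np.round((R.inv()*Ro.from_euler("xyz",[np.pi,0,yaw])).as_rotvec(),4))
E
python3 - <<'E'
from h import *
s=robot.observe();m=robot.camera_model("wrist");R=Ro.from_euler("xyz",s["tool_rot"])
print("cam in tool",R.inv().apply(-m["R"].T@m["t"]-s["tool_pos"]),"axis",R.inv().apply(m["R"][2]),m["fx"],m["cx"],m["cy"])
for yaw in(0,-.1,): rel([.46,-.048,.26],yaw)
E
```

```text
cam in tool [ 0.07112364 -0.00023639 -0.19590144] axis [-0.26525585 -0.00103485  0.96417751] 371.64829954431775 325.24647038421085 236.37400250310307
shift [ 0.3904 -0.2768 -0.0707] turn [-1.300e-03  1.000e-04  4.618e-01]
shift [ 0.3904 -0.2768 -0.0707] turn [-1.300e-03  2.000e-04  5.618e-01]
```

>>> arm_command(moves=[[[0.03,-0.02,-0.07],[0,0,0.09],0.0],[[0.07,-0.05,-0.07],[0,0,0.18],0.0],[[0.11,-0.08,-0.07],[0,0,0.27],0.0],[[0.15,-0.11,-0.07],[0,0,0.36],0.0],[[0.19,-0.135,-0.07],[0,0,0.46],0.0]])

```text
time: 0.6
tool_pos: [0.337, -0.2749, 0.2595]
tool_rot: [3.141, -0.0, -0.003]
contact_force: [0.9, 0.8, -0.6]
opening: 0.0564
grip_force: 0.0
```

```bash
python3 -c "
from h import *
print(robot.observe()['opening']);rel([.46,-.048,.26],0)"
```

```text
0.05642694867055101
shift [ 0.1223 -0.2273 -0.0005] turn [ 0.0002 -0.0003 -0.0029]
```

>>> arm_command(moves=[[[0.023,-0.043,0],[0,0,0],0.0],[[0.046,-0.086,0],[0,0,0],0.0],[[0.07,-0.13,0],[0,0,0],0.0],[[0.093,-0.173,0],[0,0,0],0.0],[[0.116,-0.216,0],[0,0,0],0.0]])

```text
time: 1.1
tool_pos: [0.4527, -0.0585, 0.2592]
tool_rot: [3.141, 0.0, 0.002]
contact_force: [-0.1, -0.8, -0.8]
opening: 0.016
grip_force: 0.0
```

>>> arm_command(moves=[[[0,0,0],[0,0,0],0.0],[[0,0,0],[0,0,0],0.0],[[0,0,0],[0,0,0],0.0],[[0,0,0],[0,0,0],0.0],[[0,0,0],[0,0,0],0.0]])

```text
time: 1.6
tool_pos: [0.452, -0.0617, 0.2594]
tool_rot: [3.141, 0.0, -0.001]
contact_force: [0.4, -0.7, -0.4]
opening: 0.0006
grip_force: 0.0
```

```bash
python3 - <<'E'
from h import *
import cv2
s=robot.observe();m=robot.camera_model("wrist");im=robot.read_camera("wrist")
cv2.imwrite("pics/w1.png",im[:,:,::-1]);print(s["tool_pos"],s["tool_rot"],s["opening"],m)
E
```

```text
[ 0.45199265 -0.0617489   0.25935006] [ 3.14139222e+00  8.01541714e-06 -6.23553196e-04] 0.0006288303916176854 {'fx': 371.64829954431775, 'fy': 371.64829954431775, 'cx': 325.24647038421085, 'cy': 236.37400250310307, 'R': array([[-5.83466751e-04, -9.99999594e-01, -6.86382175e-04],
       [-9.64057831e-01,  3.80129444e-04,  2.65692216e-01],
       [-2.65691847e-01,  8.16734686e-04, -9.64057662e-01]]), 't': array([-0.06098985,  0.38329045,  0.5779058 ])}
```

View pics/w1.png

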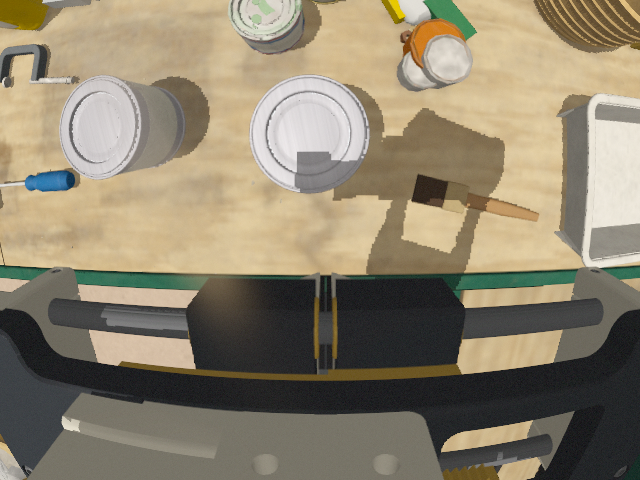

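The wrist view shows the open tin centred near (309,133), with the closed tin at (103,127). I'll enlarge the open one.

```bash
python3 - <<'E'
import cv2
t=cv2.imread("pics/w1.png")
a=cv2.resize(t[65:205,240:380],(600,600),interpolation=cv2.INTER_CUBIC)
cv2.imwrite("pics/w1c.png",cv2.convertScaleAbs(a,alpha=1.8,beta=-170))
E
```

```text
(no output)
```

View pics/w1c.png

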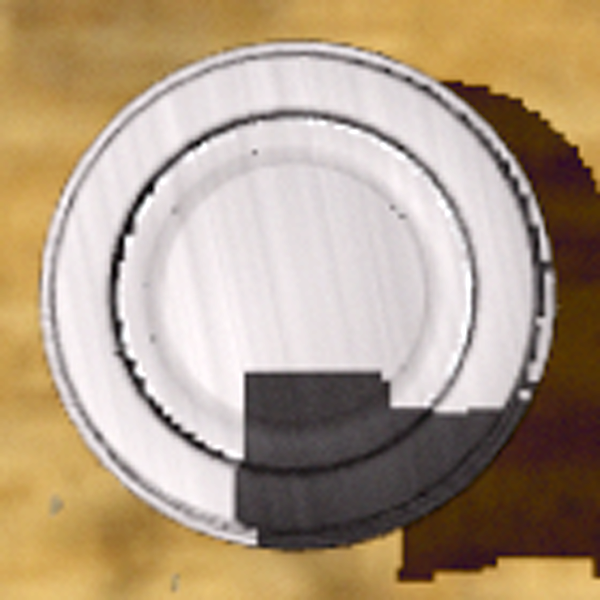

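The lid's outer edge is centred at crop (295,293), which is wrist pixel (308.8,133.4). The brushed grain runs roughly along world x.

```bash
cat > lid.py <<'E'
from h import *
def wray(m,u,v,z):
    a=np.array([u-m["cx"],v-m["cy"]]);r=np.hypot(*a);th=r/m["fx"]
    d=m["R"].T@np.array([*(a/r*np.sin(th)),np.cos(th)]);c=-m["R"].T@m["t"];return c+d*(z-c[2])/d[2]
E
python3 - <<'E'
from lid import *
m=robot.camera_model("wrist");k=600/140
for z in(.125,.136):
    f=lambda u,v:wray(m,240+u/k,65+v/k,z)
    print(z,f(295,293),"dia",np.linalg.norm(f(52,293)-f(538,293)),np.linalg.norm(f(295,52)-f(295,535)), (f(52,293)+f(538,293)+f(295,52)+f(295,535))/4)
mt=robot.camera_model("top")
print(onplane(mt,235+615/5.333,205+207/5.333,.136))
rel([.47,-.048,.16],0)
E
```

```text
0.125 [ 0.52588247 -0.04681548  0.125     ] dia 0.10044783931797202 0.10100488554531888 [ 0.52621641 -0.04659269  0.125     ]
0.136 [ 0.52578884 -0.04730319  0.136     ] dia 0.09710244271106198 0.09764093661740808 [ 0.52611166 -0.04708782  0.136     ]
[ 0.52440437 -0.04832438  0.136     ]
shift [ 0.0179 -0.0136  0.0994] turn [ 0.0002 -0.0001 -0.0004]
```

>>> arm_command(moves=[[[0.012,-0.004,0.03],[0,0,-0.06],0.0],[[0.024,-0.008,0.065],[0,0,-0.13],0.0],[[0.024,-0.008,0.095],[0,0,-0.13],0.0],[[0.024,-0.008,0.11],[0,0,-0.13],0.0],[[0.024,-0.008,0.11],[0,0,-0.13],0.0]])

```text
time: 2.15
tool_pos: [0.4747, -0.0527, 0.1473]
tool_rot: [-3.14, 0.004, 0.131]
contact_force: [-0.1, 0.2, 0.3]
opening: 0.0002
grip_force: 0.0
```

>>> arm_command(moves=[[[0,0,0.002],[0,0,0],0.0],[[0,0,0.004],[0,0,0],0.0],[[0,0,0.006],[0,0,0],0.0],[[0,0,0.008],[0,0,0],0.0],[[0,0,0.008],[0,0,0],0.0]])

```text
time: 2.65
tool_pos: [0.4763, -0.0525, 0.1414]
tool_rot: [3.141, -0.0, 0.132]
contact_force: [0.5, 0.9, 0.0]
opening: 0.0004
grip_force: 0.0
```

Well aligned and no contact yet, so I'll keep descending slowly.

>>> arm_command(moves=[[[0,0,0.001],[0,0,0],0.0],[[0,0,0.0025],[0,0,0],0.0],[[0,0,0.004],[0,0,0],0.0],[[0,0,0.0055],[0,0,0],0.0],[[0,0,0.007],[0,0,0],0.0]])

```text
time: 3.15
tool_pos: [0.4763, -0.0525, 0.1341]
tool_rot: [3.142, 0.0, 0.132]
contact_force: [-0.5, -0.0, -0.4]
opening: 0.0004
grip_force: 0.0
```

>>> arm_command(moves=[[[0,0,0.001],[0,0,0],0.0],[[0,0,0.002],[0,0,0],0.0],[[0,0,0.003],[0,0,0],0.0],[[0,0,0.004],[0,0,0],0.0],[[0,0,0.004],[0,0,0],0.0]])

```text
time: 3.65
tool_pos: [0.4763, -0.0525, 0.1302]
tool_rot: [3.142, 0.0, 0.132]
contact_force: [1.2, 0.1, -0.8]
opening: 0.0002
grip_force: 0.0
```

```bash
python3 - <<'E'
from h import *
import cv2
s=robot.observe();print(s["contact_force"],s["torque"],s["tool_pos"])
a=robot.read_camera("side")[195:270,270:380,::-1];b=robot.read_camera("wrist")[:,:,::-1]
a=cv2.resize(a,(660,450),interpolation=cv2.INTER_CUBIC)
cv2.imwrite("pics/s2.png",a);cv2.imwrite("pics/w2.png",b)
E
```

```text
[ 1.21464656  0.05165757 -0.81166137] [-0.0436788   0.00497463  0.03586367] [ 0.47626867 -0.05249053  0.13017816]
```

View pics/s2.png

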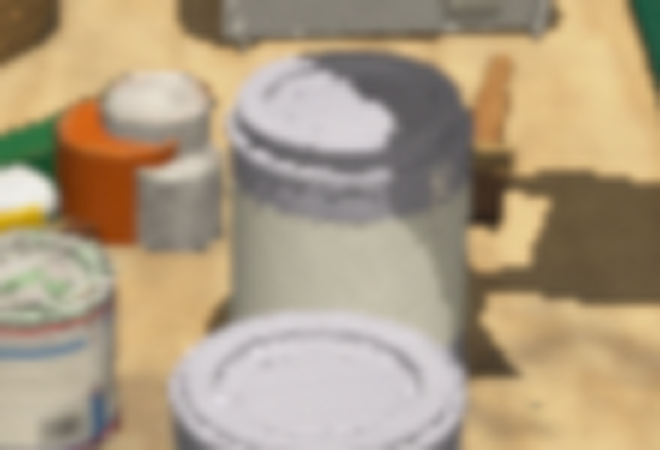

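The crop shows the open tin at (350,130) and the hand's shadow, but no fingers where I expected them. I'll check the wrist view.

View pics/w2.png

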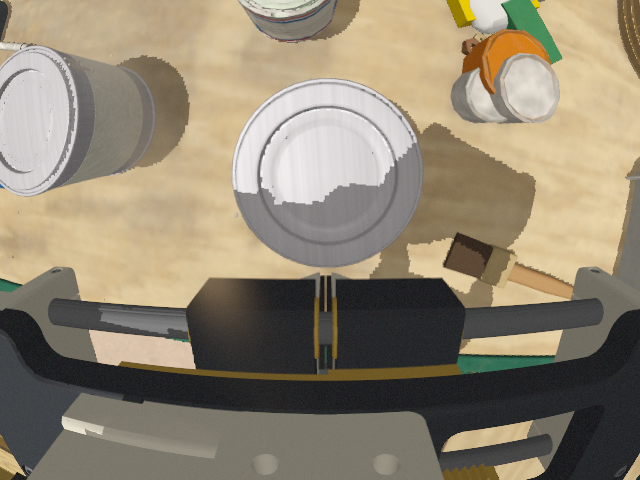

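```bash
python3 - <<'E'
from h import *
import cv2
ms=robot.camera_model("side");s=robot.observe();print(proj(ms,s["tool_pos"]),proj(ms,[.526,-.047,.136]),proj(ms,[.526,-.047,.0]))
a=robot.read_camera("side");cv2.imwrite("pics/s3.png",a[60:360,200:500,::-1].repeat(2,0).repeat(2,1))
E
```

```text
[346.8 211. ] [327.8 210.1] [327.1 255.1]
```

View pics/s3.png

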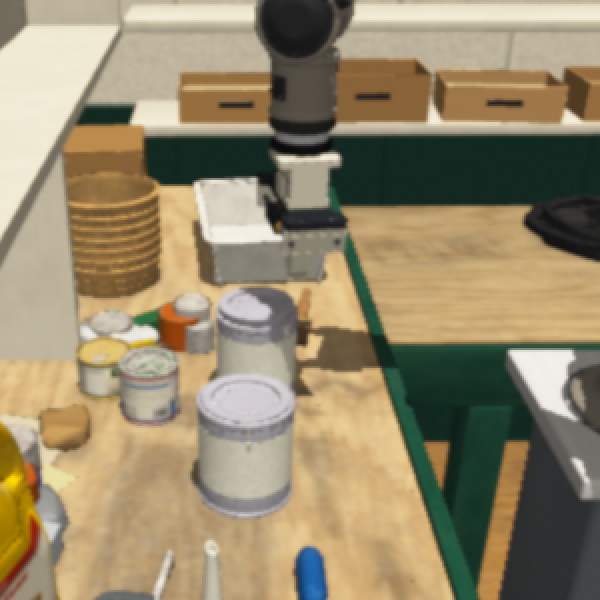

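In the wrist view the fingertips appear at (325,273), just outside the lid edge at row 267. In the side view the hand ends near full-image (352,200), above the predicted TCP at (347,211). I'll settle this by differencing against the first side image.

```bash
python3 - <<'E'
import cv2,numpy as np
a=cv2.imread("pics/side0.png")[60:360,200:500].astype(int);b=cv2.imread("pics/s3.png")[::2,::2].astype(int)
d=np.abs(a-b).max(2)
for r in range(168,222,1):
    print(r,"".join("#" if d[r-60,c-200]>25 else "+" if d[r-60,c-200]>10 else "." for c in range(300,385)))
A=cv2.imread("pics/w1.png").astype(int);B=cv2.imread("pics/w2.png").astype(int);D=np.abs(A-B).max(2)
print("wrist static rows at col 310..345")
for r in range(236,290,2): print(r,"".join("#" if D[r,c]>12 else "." for c in range(280,372,1)))
E
```

```text
168 ................................##########################################...........
169 ................................+#########################################+..........
170 .................................#########################################+..........
171 .................................+#######################################+...........
172 ..................................#######################################+...........
173 ..................................+#####################################++...........
174 ...................................#################################+#####+..........
175 ...................................+#################++++++..+######+######..........
176 ....................................#############+....+++..+++.#####.######..........
177 ....................................+#############++++..++##+.+#####+######+.........
178 .......................................+############################+######+.........
179 ........................................+############################+#####+.........
180 ................
[... 5712 characters left out ...]
#####################
276 ##############################..........###########...........##############################
278 ########################...................####.....................########################
280 ............................................###.........#...#...............................
282 ............................................###.............#......#........................
284 .........#.................#.#..............###..#.....................#....................
286 ........................#....#..............###........................................##...
288 ..............#......#......................###..............#...................#..........
```

```bash
python3 - <<'E'
import cv2,numpy as np
from h import *
ms=robot.camera_model("side");R=Ro.from_euler("xyz",[3.1403,0,.4618]);p=np.array([.2338,-.4696,.1888])
for y in(-.056,.056):
    for z in (0,-.037): print(y,z,proj(ms,p+R.apply([0,y,z])))
a=cv2.imread("pics/side0.png")[60:360,200:500].astype(int);b=cv2.imread("pics/s3.png")[::2,::2].astype(int)
d=np.abs(a-b).max(2)
for r in range(84,140): print(r,"".join("#" if d[r-60,c-200]>25 else "." for c in range(380,455)))
E
```

```text
-0.056 0 [420.8 145.3]
-0.056 -0.037 [422.2 134.1]
0.056 0 [400.  136.4]
0.056 -0.037 [401.  125.7]
84 ............................################...............................
85 ............................#################......##......................
86 ...........................###################.....##......................
87 ...........................######################...#......................
88 ..........................#######################..........................
89 ..........................##########################.......................
90 ...................#################################.......................
91 ..........###################.######################.......................
92 .........#####################.#####################.......................
93 .........######################.#####################......................
94 .........#######################.####################......................
95 .........########################.##################.......................
96 .........#########################.##############
[... 2763 characters left out ...]
........................########............................
132 .......................................#######.............................
133 .......................................#####...............................
134 ...........................................................................
135 ...........................................................................
136 ...........................................................................
137 ...........................................................................
138 ...........................................................................
139 ...........................................................................
```

Both the start pose and the present one put the real fingertips about 37 mm short of the reported TCP, while sideways they agree. The lid should therefore be touched at a reported z of about 0.10 and be home near 0.088. I'll descend guided by force.

>>> arm_command(moves=[[[0,0,0.005],[0,0,0],0.0],[[0,0,0.01],[0,0,0],0.0],[[0,0,0.015],[0,0,0],0.0],[[0,0,0.02],[0,0,0],0.0],[[0,0,0.02],[0,0,0],0.0]])

```text
time: 4.3
tool_pos: [0.4757, -0.0524, 0.1094]
tool_rot: [-3.141, 0.002, 0.132]
contact_force: [0.2, -0.6, 0.5]
opening: 0.0004
grip_force: 0.0
```

>>> arm_command(moves=[[[0,0,0.001],[0,0,0],0.0],[[0,0,0.002],[0,0,0],0.0],[[0,0,0.003],[0,0,0],0.0],[[0,0,0.004],[0,0,0],0.0],[[0,0,0.005],[0,0,0],0.0]])

```text
time: 4.8
tool_pos: [0.4764, -0.0526, 0.1053]
tool_rot: [3.141, -0.0, 0.132]
contact_force: [-0.5, -0.3, 0.5]
opening: 0.0003
grip_force: 0.0
```

>>> arm_command(moves=[[[0,0,0.001],[0,0,0],0.0],[[0,0,0.002],[0,0,0],0.0],[[0,0,0.003],[0,0,0],0.0],[[0,0,0.004],[0,0,0],0.0],[[0,0,0.004],[0,0,0],0.0]])

```text
time: 5.3
tool_pos: [0.4762, -0.0525, 0.1012]
tool_rot: [-3.142, 0.0, 0.132]
contact_force: [0.3, -0.3, 0.0]
opening: 0.0003
grip_force: 0.0
```

>>> arm_command(moves=[[[0,0,0.001],[0,0,0],0.0],[[0,0,0.002],[0,0,0],0.0],[[0,0,0.003],[0,0,0],0.0],[[0,0,0.004],[0,0,0],0.0],[[0,0,0.004],[0,0,0],0.0]])

```text
time: 5.8
tool_pos: [0.4763, -0.0526, 0.0975]
tool_rot: [3.141, -0.0, 0.132]
contact_force: [-1.5, -0.6, 2.3]
opening: 0.0003
grip_force: 1.6
```

>>> arm_command(moves=[[[0,0,0.001],[0,0,0],0.0],[[0,0,0.002],[0,0,0],0.0],[[0,0,0.003],[0,0,0],0.0],[[0,0,0.003],[0,0,0],0.0],[[0,0,0.003],[0,0,0],0.0]])

```text
time: 6.3
tool_pos: [0.476, -0.0526, 0.0944]
tool_rot: [3.141, 0.001, 0.132]
contact_force: [-2.6, 0.2, 4.0]
opening: 0.0004
grip_force: 2.4
```

Contact came at about 4 N, so this is one of the two sides and it is going down. Continuing in small steps.

>>> arm_command(moves=[[[0,0,0.001],[0,0,0],0.0],[[0,0,0.002],[0,0,0],0.0],[[0,0,0.003],[0,0,0],0.0],[[0,0,0.003],[0,0,0],0.0],[[0,0,0.003],[0,0,0],0.0]])

```text
time: 6.8
tool_pos: [0.476, -0.0525, 0.0913]
tool_rot: [3.142, 0.001, 0.132]
contact_force: [-3.2, -1.4, 4.0]
opening: 0.0003
grip_force: 1.8
```

>>> arm_command(moves=[[[0,0,0.0005],[0,0,0],0.0],[[0,0,0.001],[0,0,0],0.0],[[0,0,0.0015],[0,0,0],0.0],[[0,0,0.002],[0,0,0],0.0],[[0,0,0.002],[0,0,0],0.0]])

```text
time: 7.3
tool_pos: [0.476, -0.0526, 0.0893]
tool_rot: [3.142, 0.001, 0.132]
contact_force: [-3.6, -1.6, 4.4]
opening: 0.0006
grip_force: 2.4
```

>>> arm_command(moves=[[[0,0,0.0005],[0,0,0],0.0],[[0,0,0.001],[0,0,0],0.0],[[0,0,0.0015],[0,0,0],0.0],[[0,0,0.0015],[0,0,0],0.0],[[0,0,0.0015],[0,0,0],0.0]])

```text
time: 7.8
tool_pos: [0.476, -0.0526, 0.0879]
tool_rot: [3.141, 0.001, 0.132]
contact_force: [-4.9, -0.6, 5.4]
opening: 0.0001
grip_force: 3.3
```

>>> arm_command(moves=[[[0,0,0.0005],[0,0,0],0.0],[[0,0,0.001],[0,0,0],0.0],[[0,0,0.001],[0,0,0],0.0],[[0,0,0.001],[0,0,0],0.0],[[0,0,0.001],[0,0,0],0.0]])

```text
time: 8.3
tool_pos: [0.4762, -0.0526, 0.0874]
tool_rot: [3.141, 0.0, 0.132]
contact_force: [-5.9, -1.4, 10.7]
opening: 0.0006
grip_force: 5.4
```

>>> arm_command(moves=[[[0,0,0.0005],[0,0,0],0.0],[[0,0,0.001],[0,0,0],0.0],[[0,0,0.001],[0,0,0],0.0],[[0,0,0.001],[0,0,0],0.0],[[0,0,0.001],[0,0,0],0.0]])

```text
time: 8.8
tool_pos: [0.4762, -0.0527, 0.0868]
tool_rot: [3.141, -0.0, 0.132]
contact_force: [-6.8, -1.0, 14.3]
opening: 0.0008
grip_force: 7.5
```

The side is home: force rose to 14 N with no travel at reported z of about 0.087. I'll lift and cross to the opposite side, 100 mm along tool x.

>>> arm_command(moves=[[[0,0,-0.015],[0,0,0],0.0],[[0,0,-0.03],[0,0,0],0.0],[[0,0,-0.035],[0,0,0],0.0],[[0.03,0,-0.035],[0,0,0],0.0],[[0.065,0,-0.035],[0,0,0],0.0]])

```text
time: 9.3
tool_pos: [0.5413, -0.0439, 0.1208]
tool_rot: [3.142, -0.001, 0.131]
contact_force: [0.4, -0.2, 0.3]
opening: 0.0001
grip_force: 0.0
```

>>> arm_command(moves=[[[0.02,0,0],[0,0,0],0.0],[[0.035,0,0],[0,0,0],0.0],[[0.035,0,0.006],[0,0,0],0.0],[[0.035,0,0.012],[0,0,0],0.0],[[0.035,0,0.014],[0,0,0],0.0]])

```text
time: 9.8
tool_pos: [0.5739, -0.0393, 0.1053]
tool_rot: [-3.141, 0.003, 0.132]
contact_force: [-0.5, -0.0, -0.3]
opening: 0.0007
grip_force: 0.0
```

>>> arm_command(moves=[[[0,0,0.001],[0,0,0],0.0],[[0,0,0.002],[0,0,0],0.0],[[0,0,0.003],[0,0,0],0.0],[[0,0,0.004],[0,0,0],0.0],[[0,0,0.005],[0,0,0],0.0]])

```text
time: 10.3
tool_pos: [0.5755, -0.0394, 0.1019]
tool_rot: [3.141, -0.0, 0.132]
contact_force: [-0.1, -0.1, 0.5]
opening: 0.0004
grip_force: 0.0
```

>>> arm_command(moves=[[[0,0,0.001],[0,0,0],0.0],[[0,0,0.002],[0,0,0],0.0],[[0,0,0.003],[0,0,0],0.0],[[0,0,0.004],[0,0,0],0.0],[[0,0,0.005],[0,0,0],0.0]])

```text
time: 10.8
tool_pos: [0.5755, -0.0394, 0.0967]
tool_rot: [3.141, -0.0, 0.132]
contact_force: [0.7, -0.5, 0.4]
opening: 0.0005
grip_force: 0.0
```

>>> arm_command(moves=[[[0,0,0.0005],[0,0,0],0.0],[[0,0,0.001],[0,0,0],0.0],[[0,0,0.0015],[0,0,0],0.0],[[0,0,0.002],[0,0,0],0.0],[[0,0,0.0025],[0,0,0],0.0]])

```text
time: 11.3
tool_pos: [0.5757, -0.0394, 0.0948]
tool_rot: [3.141, -0.001, 0.132]
contact_force: [-1.6, 0.5, 4.1]
opening: 0.0004
grip_force: 2.5
```

>>> arm_command(moves=[[[0,0,0.0005],[0,0,0],0.0],[[0,0,0.001],[0,0,0],0.0],[[0,0,0.0015],[0,0,0],0.0],[[0,0,0.002],[0,0,0],0.0],[[0,0,0.002],[0,0,0],0.0]])

```text
time: 11.8
tool_pos: [0.5758, -0.0393, 0.0924]
tool_rot: [3.141, -0.001, 0.132]
contact_force: [0.6, 0.8, 4.4]
opening: 0.0004
grip_force: 2.2
```

Pressing side b now, at about 4.4 N.

>>> arm_command(moves=[[[0,0,0.0007],[0,0,0],0.0],[[0,0,0.0014],[0,0,0],0.0],[[0,0,0.002],[0,0,0],0.0],[[0,0,0.0025],[0,0,0],0.0],[[0,0,0.003],[0,0,0],0.0]])

```text
time: 12.3
tool_pos: [0.576, -0.0394, 0.0895]
tool_rot: [3.141, -0.001, 0.132]
contact_force: [0.1, -0.0, 5.5]
opening: 0.0007
grip_force: 2.5
```

>>> arm_command(moves=[[[0,0,0.0005],[0,0,0],0.0],[[0,0,0.001],[0,0,0],0.0],[[0,0,0.0015],[0,0,0],0.0],[[0,0,0.002],[0,0,0],0.0],[[0,0,0.002],[0,0,0],0.0]])

```text
time: 12.8
tool_pos: [0.5761, -0.0393, 0.0876]
tool_rot: [3.141, -0.001, 0.132]
contact_force: [0.9, -0.1, 5.4]
opening: 0.0005
grip_force: 2.7
```

>>> arm_command(moves=[[[0,0,0.0005],[0,0,0],0.0],[[0,0,0.001],[0,0,0],0.0],[[0,0,0.001],[0,0,0],0.0],[[0,0,0.001],[0,0,0],0.0],[[0,0,0.001],[0,0,0],0.0]])

```text
time: 13.3
tool_pos: [0.5762, -0.0394, 0.0872]
tool_rot: [3.141, -0.002, 0.132]
contact_force: [-0.4, 1.0, 9.2]
opening: 0.0003
grip_force: 4.4
```

>>> arm_command(moves=[[[0,0,0.0005],[0,0,0],0.0],[[0,0,0.001],[0,0,0],0.0],[[0,0,0.0015],[0,0,0],0.0],[[0,0,0.0015],[0,0,0],0.0],[[0,0,0.0015],[0,0,0],0.0]])

```text
time: 13.8
tool_pos: [0.5764, -0.0394, 0.0865]
tool_rot: [3.141, -0.003, 0.132]
contact_force: [-1.5, 1.2, 14.0]
opening: 0.0005
grip_force: 7.0
```

Side b is home too: 14 N, firm at the same height. Withdrawing straight up and back.

>>> arm_command(moves=[[[0,0,-0.01],[0,0,0],0.0],[[0,0,-0.03],[0,0,0],0.0],[[0,0,-0.07],[0,0,0],0.0],[[0,0,-0.11],[0,0,0],0.0],[[-0.02,0,-0.15],[0,0,0],0.0]])

```text
time: 14.3
tool_pos: [0.5562, -0.0419, 0.2354]
tool_rot: [-3.141, 0.001, 0.132]
contact_force: [0.6, -0.5, 0.1]
opening: 0.0001
grip_force: 0.0
```

>>> arm_command(moves=[[[-0.03,0,-0.02],[0,0,0],0.0],[[-0.06,0,-0.03],[0,0,0],0.0],[[-0.1,0,-0.03],[0,0,0],0.0],[[-0.1,0,-0.03],[0,0,0],0.0],[[-0.1,0,-0.03],[0,0,0],0.0]])

```text
time: 14.8
tool_pos: [0.4562, -0.0552, 0.265]
tool_rot: [3.141, -0.0, 0.131]
contact_force: [0.6, -0.6, 0.2]
opening: 0.0003
grip_force: 0.0
```

```bash
python3 - <<'E'
from h import *
import cv2
a=robot.read_camera("side")[195:325,285:365,::-1];b=robot.read_camera("wrist")[:300,100:500,::-1]
a=cv2.resize(a,(369,600),interpolation=cv2.INTER_CUBIC);b=cv2.resize(b,(400,300))
c=np.zeros((600,769,3),np.uint8);c[:,:369]=a;c[:300,369:]=b
c[300:,369:]=cv2.resize(cv2.imread("pics/sidec.png"),(369,600))[0:300].copy() if 0 else 0
c[300:600,369:738]=cv2.imread("pics/sidec.png")[0:300]
cv2.imwrite("pics/fin.png",c);print(robot.observe()["contact_force"],robot.observe()["time"])
E
```

```text
[ 0.30562517 -0.37829052 -0.41602233] 14.9
```

View pics/fin.png

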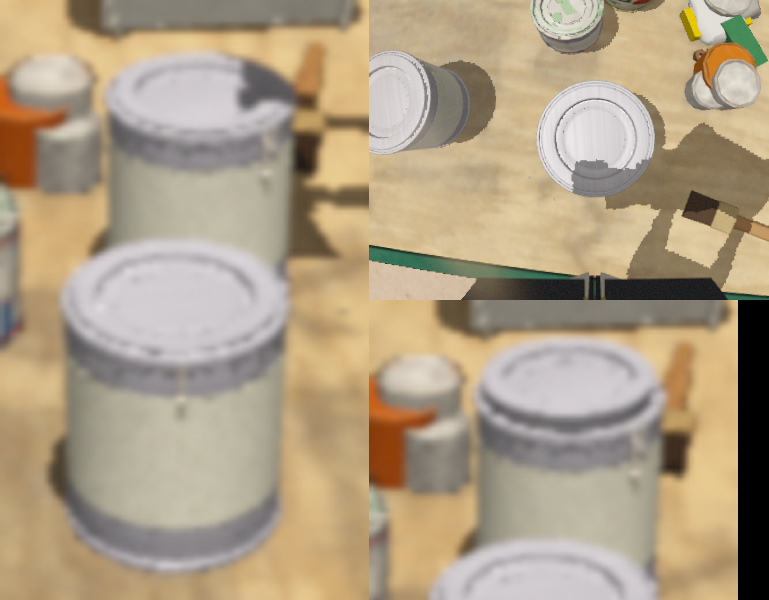

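The lid at (200,95) now sits flush all round, just like the closed tin's lid. The tin has not moved and the hand is clear.

```bash
python3 -c "
from cell import robot
print(robot.hand_in())"
```

```text
the job is handed in; nothing more can be done
None
```

The lid is pressed home on both sides at about 14 N, looks flush all round with the tin unmoved, and the arm was withdrawn and the job handed in at about 15 s; the real fingertips turned out about 37 mm short of the reported TCP, so I set the pressing height by camera and force.

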